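# Load the bottle roller and start it

## Task

Load the bottle roller: with the fingertips, slowly push the culture bottle that lies at the foot of the loading ramp up to the top, never letting it roll back down, until it drops into the cradle and lies still against the stop. Then press the start key on the control box all the way down, let it spring back, and finish clear of everything. Do not pinch or lift the bottle, do not press the key before the bottle is home, and leave the other things on the bench alone.

Things in the scene. Friction and masses are not known exactly. Their poses are not given: they have to be found in the camera images.
- bottle: the culture bottle to load: a sealed cylinder of smooth, slippery plastic, 50 mm diameter, 104 mm long, milky white with a blue screw cap of the same diameter, 0.14 to 0.3 kg. It lies on its side across the foot of the ramp, between the cheeks, its axis at x = -83, z = 37 mm in the loader's frame. Origin at the middle of its axis; y runs along the cylinder (x and z turn as it rolls).
- loader: bottle roller with loading ramp, fixed to the bench: aluminium channel between white cheeks, 210 mm long (x), 122 mm wide (y). Origin at the centre of its underside, z up, x points uphill. In its frame, mm: lip from x = -105 to -99, top z = 16; flat foot to x = -78, z = 12; ramp to x = 52; cradle to x = 93; upright stop to x = 105, top z = 71.
- ramp: the sloping plate of the ramp, part of the loader: 132 mm long, rising at 10 degrees to a crest at z = 35 mm. Origin on its upper surface, mid-width, at its lower edge; x up the slope, z normal to the plate. A bottle let go on it rolls back at once. Beyond the crest the cradle floor lies 4 mm lower (z = 31 mm), so the bottle drops in and stays.
- lip (a point): middle of the top of the 4 mm lip at the open lower end of the loader. The channel is 110 mm wide inside, so only closed fingers fit between the cheeks; these are 6 mm thick and stand 18 mm above the foot and ramp and 35 mm above the cradle floor. Behind the bottle the end is open above the lip, so fingers can enter from there. Axes as the loader's.
- home (a point): where the middle of the bottle's axis lies when it is home in the cradle against the stop: x = 68, y = 0, z = 56 mm in the loader's frame (y may be 3 mm off). Axes as the loader's.
- console: control box of the roller, a grey box fixed to the bench, beside the ramp on its left or right: 100 (x) by 90 (y) by 50 mm high. Origin at the centre of its underside. On its top lie a blank dark display (towards +x) and the round start key (towards -x).
- key (a joint): travel of the start key: 0 up, 0.006 m fully down; it counts as pressed from 0.004 m. A spring returns it; fully down takes about 5 N.
- key_top (a point): centre of the upper face of the start key (round, white, 28 mm diameter, in a black housing on the control box); it is pressed straight down.
- spare: a second culture bottle like the first, standing upright beyond the ramp; bystander. Origin at the centre of its underside.
- media: glass media bottle with a blue cap, 64 mm diameter, 115 mm high, standing beyond the ramp; bystander. Origin under its centre.
- vial_a: amber vial with a white cap, 32 mm diameter, 60 mm high, standing on the left of the ramp's top (+y); bystander. Origin under its centre.
- vial_b: amber vial like the other, on the right of the ramp's top (-y); bystander. Origin under its centre.
- marker: marker pen lying on the bench near the robot, 115 mm long, 12 mm thick; bystander. Origin under its centre, x along the pen.
- tipbox: blue box with a clear lid, 87 by 122 mm, 68 mm high, on the bench near the robot; bystander. Origin under its centre.
- rack: blue tube rack, 80 (x) by 110 (y) mm, 59 mm high with its tubes, fixed to the bench on the other side of the ramp from the control box; bystander. Origin under its centre.
Not all that is in view belongs to the job. What is shaped like the console but orange or yellow is not meant.

How it is judged:
By the outcome, as a careful person would: the job done as asked, in the order asked, and still so for the second after the job is handed in, with the robot touching nothing.
It also fails if it takes over 54 s, if anything falls off the work surface, if the arm or the gripper's body presses on something with over 40 N, if the wrist force passes 120 N, or if a joint passes its speed limit or range.

## Robot

A 6-joint arm with a two-finger parallel gripper is mounted at the origin on the work surface. World frame = base frame: x ahead of the robot, y to its left, z up, the work surface at z = 0. Lengths are in mm, angles in rad, forces in N, time in s.
With the tool pointing down it reaches from about 275 to 1000 mm from the base axis. Payload 8.4 kg.
Tool frame: the origin (TCP) lies at the centre of the arm's flange, where the gripper is bolted on; the fingertips stand 173 mm ahead of it and the grasp point (between the pads) lies 155 mm ahead of it (tcp_to_tips is the distance from the TCP to the fingertips, in mm); z points along the fingers, x is the direction in which the jaws open and shut, and the axes are right-handed (so a half turn about z gives the same grasp; the last joint's range is limited). The gripper opens to 85 mm and grips with 20 to 120 N. Pads are 22 mm wide; open, the fingers measure 114 mm over their backs; the gripper's body (76 mm by 85 mm) begins 54 mm behind the grasp point. The pads swing forward as they close: fully open they stand 13 mm farther back than shut.
Start: joints at [1.22, 0.353, 1.633, -0, 1.155, -0.002], TCP at [213.606, 587.369, 404.681] pointing down, gripper open.
Joint ranges: [-2.63, 2.63], [-0.92, 2.1], [0.06, 2.66], [-1.3, 4.44], [0, 2.69], [-3.02, 3.02]. Speed limits (rad/s): [2.22, 2.22, 2.79, 3.14, 3.14, 3.14].

## Interface

Orientations are given as [roll, pitch, yaw] about the fixed x, y, z axes, in that order (R = Rz(yaw) Ry(pitch) Rx(roll)).
In Python, from rig import sense, grab_frame, camera_info, sign_off, tcp_to_tips gives the robot as it stands.
- The arm moves only by the shell command python3 -m creep 'ROWS' [FORCE]. ROWS is text: rows parted by semicolons, each of 5 numbers parted by spaces: the opening in per cent of the stroke, from 0 (shut) to 100 (fully open), then the shift along the tool's x, y, z in cm, then the turn about the tool's z in degrees. In form: fingers tx ty tz roll; .... A call has 1 to 20 rows; each row is the pose to reach, as a shift and turn from the pose measured when the call began, along the tool's axes at that moment; what a row does not reach only later rows make up. A row lasts 1/10 s, in which the tool goes at most 50 mm and 8.59 degrees, less where a joint would pass 70% of its speed; a pose out of reach is approached as far as the arm can. A call with a gripper value outside its range is refused whole. The fingers move at their own pace and stop on an object; FORCE is the grip in N (left out, the last holds). Time passes only in rows, so rows that repeat a pose let the fingers close. It gives the time, the measured TCP pose, the force and the opening at its end, in the units of the state.
- sense(): the state, without advancing time (a new reading comes with each control period).
- grab_frame(name): name is "side" or "top"; returns (picture, depth): 480x640x3 uint8, blue, green, red; 480x640 float32, mm along the optical axis (not along the pixel's ray), 0 where there is no reading.
- camera_info(name): a dict with "vertical_fov" (degrees; the focal length in pixels is half the picture's height over the tangent of half this angle, whatever the lens; pixels are square), "cx", "cy" (the principal point, pixels), "world_to_cam" (4x4, takes a point from world to camera coordinates). Camera axes: x right, y down, z forward; pixel columns grow to the right and rows downward; lengths in mm; the calibration is good to about 2 mm. A picture is of the moment at which its call begins. camera_info takes no time and is no camera call.
- sign_off(): hands the job in, once; it reports no verdict.
The state is a dict: "clock": time; "qpos": joint angles; "qvel": joint speeds; "joint_efforts": joint torques, N m; "eef_pos": TCP position; "tcp_rot": TCP orientation; "contact_force": force on the tool from outside, world axes, zero at the start; "wrist_torque": the same for the moment, N m; "opening": opening from 0.0 (shut) to 1.0 (fully open).
Only numpy, scipy, OpenCV 4.12 (cv2) and the standard library are available. Lean on these libraries where they do the work, as an engineer would, in place of code of your own. Each camera call takes 0.05 s, during which the arm holds its last target.

## Working session

There is one attempt and no reset: what is moved stays moved. The work goes in short steps, Python scripts to look and compute and a shell command to move; the robot and the scene stay as the last step left them, time stands still between calls to the robot, and variables do not carry over. Pictures are saved under pics/ and viewed, and the job is handed in when it is done.

```bash
mkdir -p pics; ls; cat > h.py <<'E'
from rig import *
import numpy as np, cv2
def K(n):
    c=camera_info(n); f=240/np.tan(np.radians(c["vertical_fov"])/2); return f,c["cx"],c["cy"],np.array(c["world_to_cam"])
def ray(n,u,v):
    f,cx,cy,T=K(n); d=np.array([(u-cx)/f,(v-cy)/f,1]); R=T[:3,:3]; return -R.T@T[:3,3], R.T@d
def onz(n,u,v,z):
    o,d=ray(n,u,v); return o+d*(z-o[2])/d[2]
def pts(n,D):
    f,cx,cy,T=K(n); v,u=np.mgrid[:480,:640]; P=np.stack([(u-cx)/f*D,(v-cy)/f*D,D],-1); return (P-T[:3,3])@T[:3,:3]
def proj(n,p):
    f,cx,cy,T=K(n); q=T[:3,:3]@np.array(p)+T[:3,3]; return f*q[0]/q[2]+cx,f*q[1]/q[2]+cy
E
python3 - <<'E'
from h import *
for n in("side","top"):
    I,D=grab_frame(n); cv2.imwrite(f"pics/{n}0.png",I); np.savez(f"{n}0.npz",I=I,D=D); print(n,K(n), (D>0).mean())
s=sense(); print(s, tcp_to_tips)
E
```

```text
pics
side (np.float64(541.4786522158879), 327.1619944242224, 239.94775474110844, array([[ 7.38906467e-01, -6.73638889e-01, -1.50957054e-02,
        -4.35153692e+02],
       [-5.14479509e-01, -5.49575858e-01, -6.58237960e-01,
         2.77215291e+02],
       [ 4.35118452e-01,  4.94142717e-01, -7.52658560e-01,
         1.03841619e+03],
       [ 0.00000000e+00,  0.00000000e+00,  0.00000000e+00,
         1.00000000e+00]])) 0.995849609375
top (np.float64(554.9501733528697), 320.4810715776053, 235.61710709278174, array([[-9.98261436e-03, -9.99841509e-01,  1.47412155e-02,
        -7.80751269e+01],
       [-9.85757444e-01,  7.36490318e-03, -1.68011961e-01,
         5.22928672e+02],
       [ 1.67876765e-01, -1.62084615e-02, -9.85674732e-01,
         1.52966436e+03],
       [ 0.00000000e+00,  0.00000000e+00,  0.00000000e+00,
         1.00000000e+00]])) 0.9959016927083333
{'clock': 0.1, 'qpos': array([ 1.21960823e+00,  3.53598291e-01,  1.63407752e+00,  1.42375707e-05,
        1.15520406e+00, -2.39321304e-03]), 'qvel': array([-0.00072221, -0.00188596, -0.00096219, -0.00013607,  0.00079483,
        0.00032499]), 'joint_efforts': array([ 4.14720307e-04, -6.06353617e+01, -3.42817140e+01,  1.56122483e-04,
        4.10362001e-03, -6.14721031e-06]), 'eef_pos': array([213.52257599, 587.16381448, 404.01689677]), 'tcp_rot': array([-3.14157655e+00,  1.28718584e-03,  1.22199569e+00]), 'contact_force': array([-0.48798565,  0.59257924, -0.10348652]), 'wrist_torque': array([0.01333384, 0.06188365, 0.007472  ]), 'opening': 0.9989677660557646} 173.4
```

View pics/side0.png

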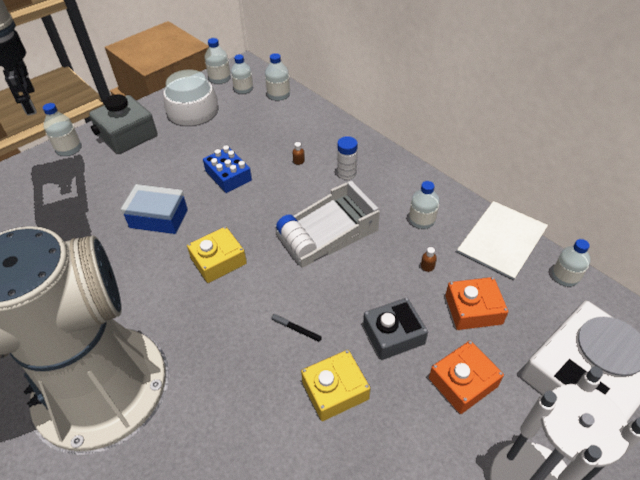

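View pics/top0.png

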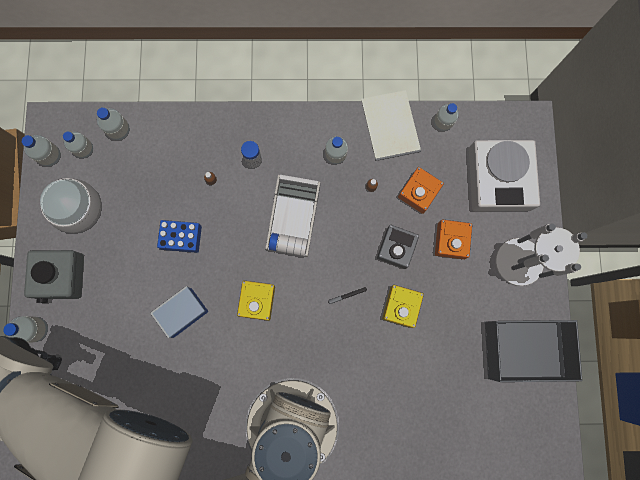

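The side view shows the loader at (328,222), with the bottle at its lower left end and its cap at (287,225). The grey console is at (395,328) with its key at (388,321). In the top view the loader is at (293,216), the bottle at (289,245), the console at (398,247) and the key at (398,252). Next I'll measure these.

```bash
python3 - <<'E'
from h import *
for n,reg in (("top",(255,330,170,265)),("side",(265,390,175,270))):
    d=np.load(n+"0.npz"); I=d["I"];D=d["D"]; P=pts(n,D)
    u0,u1,v0,v1=reg
    m=np.zeros((480,640),bool); m[v0:v1,u0:u1]=1
    z=P[...,2]; print(n,"bench z",np.median(z[m&(z<8)]), "max",np.percentile(z[m],[50,90,99,100]))
    mm=(m&(z>9)).astype(np.uint8); k,lab,st,c=cv2.connectedComponentsWithStats(mm); i=1+np.argmax(st[1:,4]); Q=P[lab==i]
    r=cv2.minAreaRect(Q[:,:2].astype(np.float32)); print("loader rect",r, cv2.boxPoints(r).round(1).tolist())
    hi=Q[Q[:,2]>64]; r=cv2.minAreaRect(hi[:,:2].astype(np.float32)); print("stop",r,len(hi))
    hsv=cv2.cvtColor(I,cv2.COLOR_BGR2HSV)
    b=(lab==i)&(hsv[...,0]>100)&(hsv[...,0]<130)&(hsv[...,1]>150); print("cap",b.sum(),P[b].mean(0),P[b].max(0),P[b].min(0))
# console
for n,c,reg in (("top",(398,247),(375,420,222,270)),("side",(395,328),(360,430,295,360))):
    d=np.load(n+"0.npz"); I=d["I"];D=d["D"]; P=pts(n,D); u0,u1,v0,v1=reg
    m=np.zeros((480,640),bool); m[v0:v1,u0:u1]=1; z=P[...,2]
    mm=(m&(z>42)&(z<90)).astype(np.uint8); k,lab,st,_=cv2.connectedComponentsWithStats(mm); i=1+np.argmax(st[1:,4]); Q=P[lab==i]
    r=cv2.minAreaRect(Q[:,:2].astype(np.float32)); print("console",r, "zs",np.percentile(Q[:,2],[5,50,90,95,100]))
    w=(lab==i)&(I.min(-1)>170); print("key white",w.sum(),P[w].mean(0),P[w].min(0),P[w].max(0), np.argwhere(w).mean(0)[::-1])
    w=(lab==i)&(I.max(-1)<40); print("dark",P[w].mean(0))
E
```

```text
top bench z -0.3755499417861692 max [   5.28284887   55.64317258   73.13612679 1596.7606973 ]
loader rect ((482.9029846191406, 2.4160079956054688), (144.25648498535156, 442.563232421875), 86.76766967773438) [[257.8999938964844, -57.099998474121094], [699.7999877929688, -82.0999984741211], [707.9000244140625, 62.0], [266.0, 86.9000015258789]]
stop ((476.81610107421875, -4.050193786621094), (130.07769775390625, 431.3138427734375), 86.84481048583984) 312
cap 109 [504.59531842  51.23726246  57.3733208 ] [527.17914342  62.52250306  70.97377693] [481.77137738  39.41971268  43.83052011]
side bench z 0.5423294517046758 max [  2.69890155  53.88986102  72.34267644 957.47750797]
loader rect ((374.92626953125, -322.68524169921875), (952.1160278320312, 241.3206329345703), 56.63337707519531) [[12.300000190734863, -653.9000244140625], [213.89999389648438, -786.5999755859375], [737.5, 8.5], [536.0, 141.3000030517578]]
stop ((308.31695556640625, -256.3263244628906), (967.3488159179688, 216.73919677734375), 40.7044677734375) 390
cap 133 [496.78326953  42.41115654  62.64571189] [524.06823965  60.601597
[... 155 characters left out ...]
21540832519531) zs [44.50938261 50.89159059 63.42968688 68.60445182 78.12979516]
key white 66 [ 474.58224617 -296.75436289   70.6948967 ] [ 435.99071797 -325.03719088   48.42235377] [ 487.38775927 -249.58874539   77.61653712] [397.71212121 250.36363636]
dark [ 472.37081076 -284.6503615    55.92874137]
console ((491.82452392578125, -306.7537536621094), (91.7662353515625, 101.18742370605469), 68.85567474365234) zs [46.52038607 50.93319983 62.85768966 70.70654737 75.39362651]
key white 130 [ 473.99055237 -300.63344664   71.8072296 ] [ 460.13266596 -312.35609163   67.11237233] [ 487.15983618 -288.18582568   75.39362651] [387.70769231 318.58461538]
dark [ 500.89905863 -312.62619288   53.839307  ]
```

```bash
python3 - <<'E'
from h import *
for n,reg in (("top",(255,330,170,265)),("side",(265,390,175,270))):
    d=np.load(n+"0.npz"); I=d["I"];D=d["D"]; P=pts(n,D)
    u0,u1,v0,v1=reg
    m=np.zeros((480,640),bool); m[v0:v1,u0:u1]=1
    z=P[...,2]; m&=(D>0)&(z<90)
    mm=(m&(z>9)).astype(np.uint8); k,lab,st,c=cv2.connectedComponentsWithStats(mm); i=1+np.argmax(st[1:,4]); Q=P[lab==i]
    r=cv2.minAreaRect(Q[:,:2].astype(np.float32)); print("loader rect",r, cv2.boxPoints(r).round(1).tolist())
    hi=Q[(Q[:,2]>67)&(Q[:,0]>570)]; r=cv2.minAreaRect(hi[:,:2].astype(np.float32)); print("stop",r,len(hi),np.median(hi,0))
    hsv=cv2.cvtColor(I,cv2.COLOR_BGR2HSV)
    b=(lab==i)&(hsv[...,0]>100)&(hsv[...,0]<130)&(hsv[...,1]>150); print("cap",b.sum(),P[b].mean(0),P[b].max(0),P[b].min(0))
    bt=Q[(Q[:,2]>53)&(Q[:,0]<530)]; r=cv2.minAreaRect(bt[:,:2].astype(np.float32)); print("bottle top strip",r,len(bt))
    wk=(m&(z>61)&(I.min(-1)>150)); print
print(onz("top",397.7,250.4,72),onz("side",387.7,318.6,72))
E
python3 -c "
import cv2
a=cv2.imread('pics/top0.png')[150:290,240:440];b=cv2.imread('pics/side0.png')[170:370,260:440]
cv2.imwrite('pics/t0c.png',cv2.resize(a,None,fx=4,fy=4,interpolation=2))
cv2.imwrite('pics/s0c.png',cv2.resize(b,None,fx=3,fy=3,interpolation=2))"
```

```text
loader rect ((580.9252319335938, -2.67779541015625), (122.5653305053711, 215.81126403808594), 79.578857421875) [[463.70001220703125, -43.400001525878906], [676.0, -82.5], [698.0999755859375, 38.099998474121094], [485.8999938964844, 77.0999984741211]]
stop ((658.7440185546875, -17.52057647705078), (121.29409790039062, 56.25368881225586), 79.54037475585938) 173 [677.73336638 -25.67081723  70.57220033]
cap 109 [504.59531842  51.23726246  57.3733208 ] [527.17914342  62.52250306  70.97377693] [481.77137738  39.41971268  43.83052011]
bottle top strip ((499.6612854003906, 10.162132263183594), (103.64813995361328, 43.01144027709961), 77.093994140625) 458
loader rect ((582.3972778320312, -7.035346984863281), (128.822509765625, 217.8182830810547), 79.67265319824219) [[463.70001220703125, -50.900001525878906], [678.0, -89.9000015258789], [701.0999755859375, 36.79999923706055], [486.79998779296875, 75.9000015258789]]
stop ((660.2452392578125, -21.15204620361328), (122.481689453125, 56.604522705078125), 78.6232681274414) 249 [677.75109595 -25.89401298  70.86289499]
cap 132 [500.45340475  47.68632753  55.86668313] [524.06823965  60.60159751  65.90046446] [482.0154912   33.64573261  34.4766451 ]
bottle top strip ((499.3810729980469, 7.228237152099609), (107.552001953125, 41.13444519042969), 79.21027374267578) 608
[ 474.29707781 -296.5147211    72.        ] [ 473.83666523 -300.7441899    72.        ]
```

View pics/t0c.png

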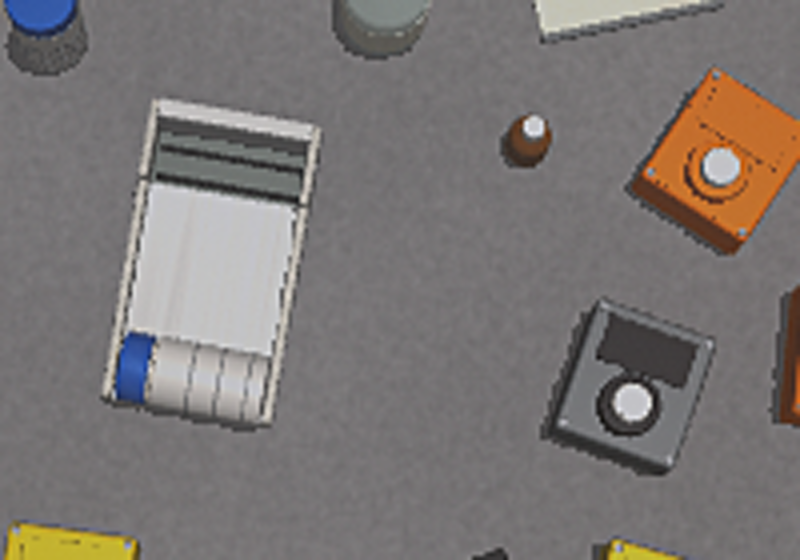

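View pics/s0c.png

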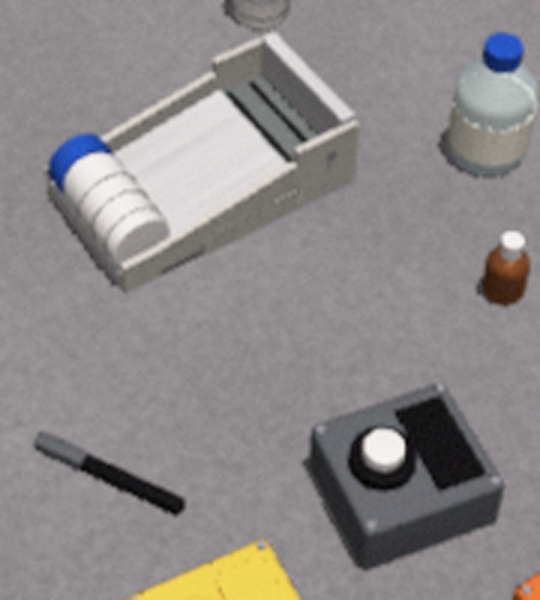

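```bash
python3 - <<'E'
from h import *
for yaw in (-10.4,):
  c,s=np.cos(np.radians(yaw)),np.sin(np.radians(yaw))
  for n,reg in (("top",(255,330,170,265)),("side",(265,390,175,270))):
    d=np.load(n+"0.npz"); I=d["I"];D=d["D"]; P=pts(n,D); u0,u1,v0,v1=reg
    m=np.zeros((480,640),bool); m[v0:v1,u0:u1]=1; z=P[...,2]; m&=(D>0)&(z<90)&(z>9)
    Q=P[m]; q=Q[:,:2]-[581,-5]; L=np.stack([q@[c,s],q@[-s,c],Q[:,2]],-1)
    st=L[(L[:,2]>67)&(L[:,0]>80)&(abs(L[:,1])<80)]; print(n,"stop x",np.percentile(st[:,0],[2,50,98]),"y",np.percentile(st[:,1],[1,50,99]))
    # ridge slope of stop: yaw check
    print(" dyaw",np.degrees(np.polyfit(st[:,1],st[:,0],1)[0]))
    bt=L[(L[:,2]>56)&(L[:,0]<-50)]; print(" bottle",np.percentile(bt[:,0],[2,50,98]),np.percentile(bt[:,1],[1,99]),bt[:,2].max(),"dyaw",np.degrees(np.polyfit(bt[:,1],bt[:,0],1)[0]))
    # inside floor on ramp: lateral extents for x in -20..40
    for a in (-40,-20,0,20,40):
        k=L[(abs(L[:,0]-a)<6)]; h=12+(k[:,0]+78)*np.tan(np.radians(10))
        ch=k[k[:,2]>h+12]; fl=k[abs(k[:,2]-h)<3]
        print(a,"cheekL",ch[ch[:,1]>0,1].mean().round(1),"R",ch[ch[:,1]<0,1].mean().round(1),"floor",fl[:,1].min().round(1),fl[:,1].max().round(1),(fl[:,2]-12-(fl[:,0]+78)*np.tan(np.radians(10))).mean().round(1))
E
```

```text
top stop x [ 90.64929357  98.87794019 106.10941708] y [-57.01460086  -2.61783619  59.27435808]
 dyaw 0.6621821292874378
 bottle [-99.76618778 -82.89936069 -66.3108561 ] [-49.81483135  51.19734122] 70.97377692555712 dyaw 0.01045871458142546
-40 cheekL 59.1 R -56.6 floor -52.1 56.2 -0.3
-20 cheekL 59.5 R -56.0 floor -58.8 56.3 -0.4
0 cheekL 59.5 R -56.3 floor -58.7 54.3 -0.0
20 cheekL 60.2 R -55.6 floor -51.9 57.7 0.1
40 cheekL 60.4 R -55.5 floor -50.7 57.2 -0.1
side stop x [ 90.74480626  99.48730316 107.28749167] y [-62.49097186  -4.1809711   57.56506556]
 dyaw -0.16178415153406486
 bottle [-97.6910218  -83.46966994 -66.23671325] [-54.94652971  47.7912298 ] 66.5105457483312 dyaw 0.7207416215403375
-40 cheekL 56.2 R -59.8 floor -62.5 54.7 0.0
-20 cheekL 56.0 R -59.8 floor -62.4 56.3 0.0
0 cheekL 56.1 R -59.4 floor -63.6 57.3 -0.0
20 cheekL 56.0 R -60.3 floor -62.8 57.3 -0.1
40 cheekL 56.5 R -59.8 floor -63.3 55.3 -0.0
```

```bash
python3 -m creep '50 -0.9 0.8 0 -0.2;0 -2.7 2.5 0 -0.6;0 -5.4 5.1 0 -1.2;0 -8.6 8.0 0 -1.9;0 -11.8 11 0 -2.5;0 -15 14 0 -3.2;0 -18.1 16.9 0 -3.9;0 -21.3 19.8 0 -4.6;0 -24.4 22.8 0 -5.3;0 -27.6 25.7 0 -6;0 -30.8 28.7 0 -6.7;0 -34 31.6 0 -7.4;0 -37.1 34.6 0 -8;0 -40 37.2 0 -8.6;0 -42.3 39.4 0 -9.1;0 -43.9 40.9 0 -9.5;0 -44.9 41.8 0 -9.7;0 -45.3 42.2 0 -9.8;0 -45.3 42.2 0 -9.8;0 -45.3 42.2 0 -9.8' 30
```

```text
clock: 2.1
eef_pos: [454.9, 17.5, 404.5]
tcp_rot: [-3.141, 0.001, 1.393]
contact_force: [-0.5, 0.5, 0.3]
opening: -0.001
```

```bash
python3 -m creep '0 0 0 0.5 0;0 0 0 2 0;0 0 0 4.5 0;0 0 0 7.5 0;0 0 0 10 0;0 0 0 12 0;0 0 0 12.5 0;0 0 0 12.5 0'; python3 - <<'E'
from h import *
for n in("side","top"):
    I,D=grab_frame(n); cv2.imwrite(f"pics/{n}1.png",I); np.savez(f"{n}1.npz",I=I,D=D)
    e=sense()["eef_pos"]; t=e-[0,0,173.4]; u,v=map(int,proj(n,t)); print(n,e,u,v)
    cr=I[max(v-90,0):v+60,u-70:u+130]; cv2.imwrite(f"pics/{n}1c.png",cv2.resize(cr,None,fx=4,fy=4,interpolation=2))
E
```

```text
clock: 2.9
eef_pos: [454.4, 17.8, 278.9]
tcp_rot: [-3.139, 0.001, 1.394]
contact_force: [-0.2, -0.6, 0.0]
opening: -0.002
side [454.80067916  17.72507894 279.71397621] 274 222
top [455.07534365  17.63445067 280.1888329 ] 283 256
```

View pics/side1c.png

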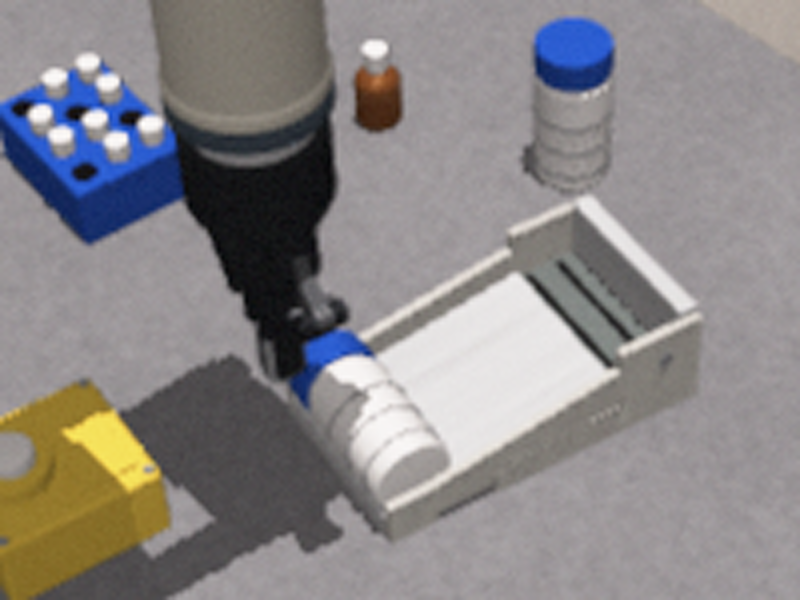

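View pics/top1c.png

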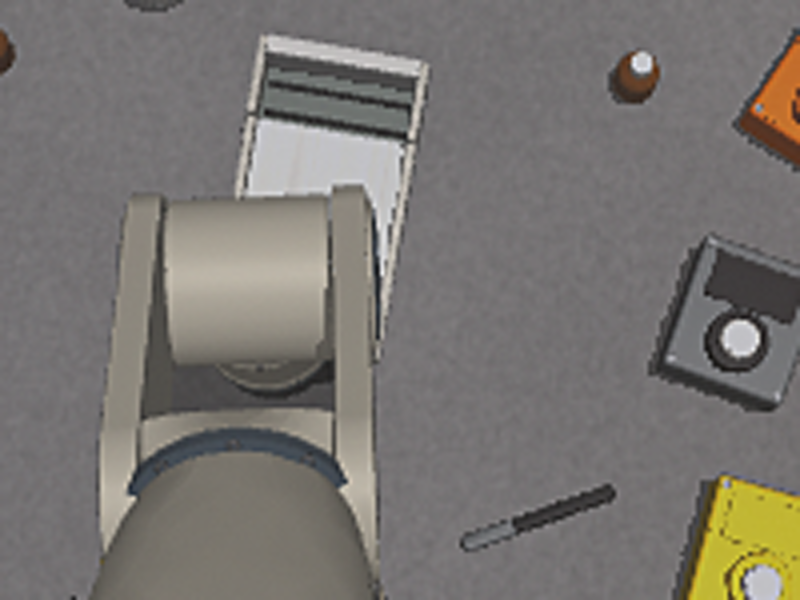

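```bash
python3 -m creep '0 0 0 0.5 0;0 0 0 1.8 0;0 0 0 3.5 0;0 0 0 5.2 0;0 0 0 6.8 0;0 0 0 7.8 0;0 0 0 8.2 0;0 0 0 8.2 0'; python3 - <<'E'
from h import *
for n in("side",):
    I,D=grab_frame(n); e=sense()["eef_pos"]; t=e-[0,0,173.4]; u,v=map(int,proj(n,t)); print(n,e,u,v)
    P=pts(n,D); 
    cr=I[v-70:v+50,u-50:u+110]; cv2.imwrite(f"pics/{n}2c.png",cv2.resize(cr,None,fx=5,fy=5,interpolation=2))
E
```

```text
clock: 3.8
eef_pos: [455.1, 17.5, 198.2]
tcp_rot: [3.142, 0.001, 1.393]
contact_force: [-0.2, -1.0, 0.6]
opening: -0.0
side [455.29486771  17.57233273 198.51866922] 278 247
```

View pics/side2c.png

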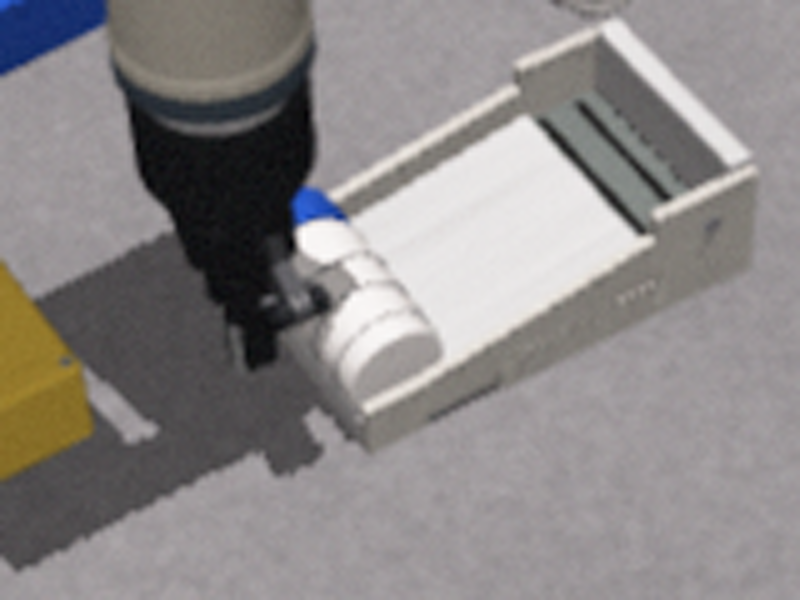

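```bash
python3 -m creep '0 0 0.1 0 0;0 0 0.25 0 0;0 0 0.45 0 0;0 0 0.6 0 0;0 0 0.75 0 0;0 0 0.9 0 0;0 0 1.05 0 0;0 0 1.2 0 0;0 0 1.4 0 0;0 0 1.6 -0.04 0;0 0 1.8 -0.07 0;0 0 2.0 -0.11 0;0 0 2.2 -0.14 0;0 0 2.4 -0.18 0;0 0 2.6 -0.21 0;0 0 2.8 -0.25 0;0 0 3.0 -0.28 0;0 0 3.2 -0.32 0;0 0 3.4 -0.35 0;0 0 3.6 -0.39 0'; python3 - <<'E'
from h import *
n="side"
I,D=grab_frame(n); e=sense()["eef_pos"]; t=e-[0,0,173.4]; u,v=map(int,proj(n,t)); print(n,e,u,v)
q=e[:2]-[581,-5];c,s=.9842,-.1771;print("finger loader",q@[c,s],q@[-s,c])
cr=I[v-70:v+50,u-50:u+110]; cv2.imwrite(f"pics/{n}3c.png",cv2.resize(cr,None,fx=5,fy=5,interpolation=2))
E
```

```text
clock: 5.85
eef_pos: [490.9, 11.2, 202.4]
tcp_rot: [3.141, 0.001, 1.393]
contact_force: [-0.6, 0.4, 0.0]
opening: 0.001
side [491.2998183   11.18202296 202.58022555] 292 239
finger loader -91.14875509759376 0.04044481537059114
```

View pics/side3c.png

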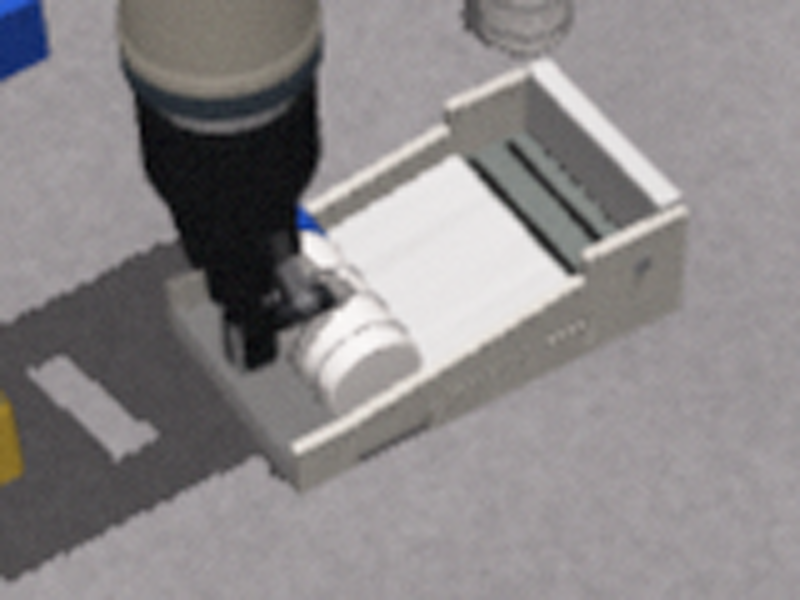

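The bottle has moved onto the ramp, still square and in contact. I'll keep going.

```bash
cat > chk.py <<'E'
from h import *
import sys
n="side"; tag=sys.argv[1]
I,D=grab_frame(n); e=sense()["eef_pos"]; t=e-[0,0,173.4]; u,v=map(int,proj(n,t)); print(e,"tip z",t[2])
c,s=.9842,-.1771; o=np.array([581,-5.])
q=e[:2]-o;print("finger loader",q@[c,s],q@[-s,c])
P=pts(n,D); q=P[...,:2]-o; X=q@[c,s];Y=q@[-s,c];Z=P[...,2]
fx=(e[:2]-o)@[c,s]
hsv=cv2.cvtColor(I,cv2.COLOR_BGR2HSV); h=12+(np.minimum(X,52)+78)*.1763
m=(D>0)&(abs(Y)<56)&(X>fx+5)&(X<90)&(Z>h+22)&(Z<95)&(I.max(-1)>110)
b=np.stack([X[m],Y[m],Z[m]],-1)
# circle fit in x-z: per y slice
for a,bb in((-50,-25),(-25,10),(10,52)):
    k=b[(b[:,1]>a)&(b[:,1]<bb)]
    if len(k)>20:
        top=k[k[:,2]>np.percentile(k[:,2],98)-4]; 
        from scipy.optimize import least_squares
        r=least_squares(lambda p:np.hypot(k[:,0]-p[0],k[:,2]-p[1])-25,[fx+36,h[m].mean()+25],loss="soft_l1"); print("slice",a,bb,len(k),r.x.round(1),np.sqrt(np.mean(r.fun**2)).round(2))
cr=I[v-70:v+50,u-50:u+110]; cv2.imwrite(f"pics/{tag}.png",cv2.resize(cr,None,fx=5,fy=5,interpolation=2))
E
python3 -m creep '0 0 0.2 -0.03 0;0 0 0.4 -0.07 0;0 0 0.6 -0.1 0;0 0 0.8 -0.14 0;0 0 1.0 -0.18 0;0 0 1.2 -0.21 0;0 0 1.4 -0.25 0;0 0 1.6 -0.28 0;0 0 1.8 -0.32 0;0 0 2.0 -0.35 0;0 0 2.2 -0.39 0;0 0 2.4 -0.42 0;0 0 2.6 -0.46 0;0 0 2.8 -0.49 0;0 0 3.0 -0.53 0;0 0 3.2 -0.56 0;0 0 3.4 -0.6 0;0 0 3.6 -0.63 0;0 0 3.8 -0.67 0;0 0 4.0 -0.7 0'; python3 chk.py c4
```

```text
clock: 7.9
eef_pos: [530.8, 4.1, 209.7]
tcp_rot: [3.14, 0.001, 1.393]
contact_force: [-1.2, -0.2, -0.1]
opening: 0.0
[531.16942609   4.04286007 209.74427291] tip z 36.34427291103256
finger loader -50.644741362272995 0.07498824032412053
slice -50 -25 195 [-15.7  47.9] 1.51
slice -25 10 101 [-15.2  48.1] 1.35
slice 10 52 31 [-13.9  47.2] 19.99
```

View pics/c4.png

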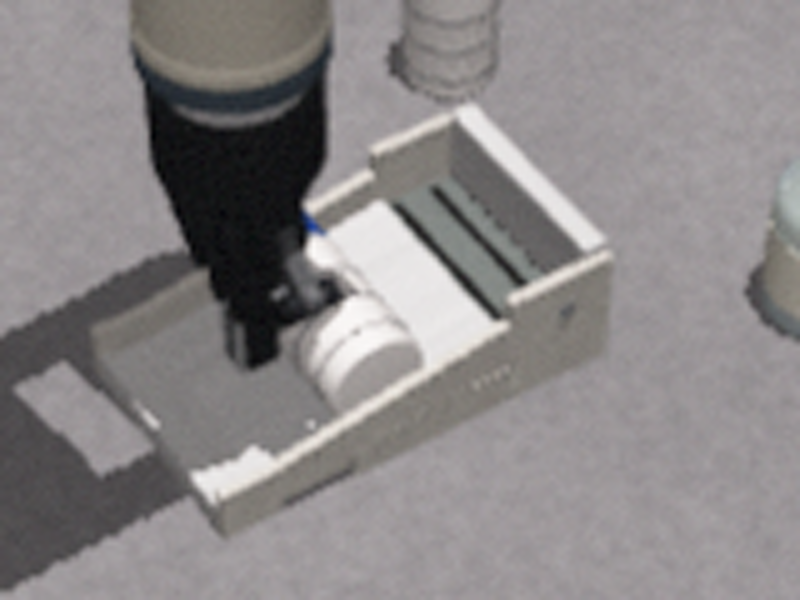

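```bash

python3 -m creep '0 0 0.2 -0.03 0;0 0 0.4 -0.07 0;0 0 0.6 -0.1 0;0 0 0.8 -0.14 0;0 0 1.0 -0.18 0;0 0 1.2 -0.21 0;0 0 1.4 -0.25 0;0 0 1.6 -0.28 0;0 0 1.8 -0.32 0;0 0 2.0 -0.35 0;0 0 2.2 -0.39 0;0 0 2.4 -0.42 0;0 0 2.6 -0.46 0;0 0 2.8 -0.49 0;0 0 3.0 -0.53 0;0 0 3.2 -0.56 0;0 0 3.4 -0.6 0;0 0 3.6 -0.63 0;0 0 3.8 -0.67 0;0 0 4.0 -0.7 0'; python3 chk.py c5
```

```text
clock: 9.95
eef_pos: [570.7, -3.0, 216.9]
tcp_rot: [3.14, 0.001, 1.393]
contact_force: [-0.6, -0.3, 0.7]
opening: -0.005
[571.0985634   -3.06705461 216.99018965] tip z 43.59018964814061
finger loader -10.08731853275464 0.14886043403938656
slice -50 -25 199 [25.1 55.5] 1.61
slice -25 10 74 [25.7 54.8] 1.09
```

View pics/c5.png

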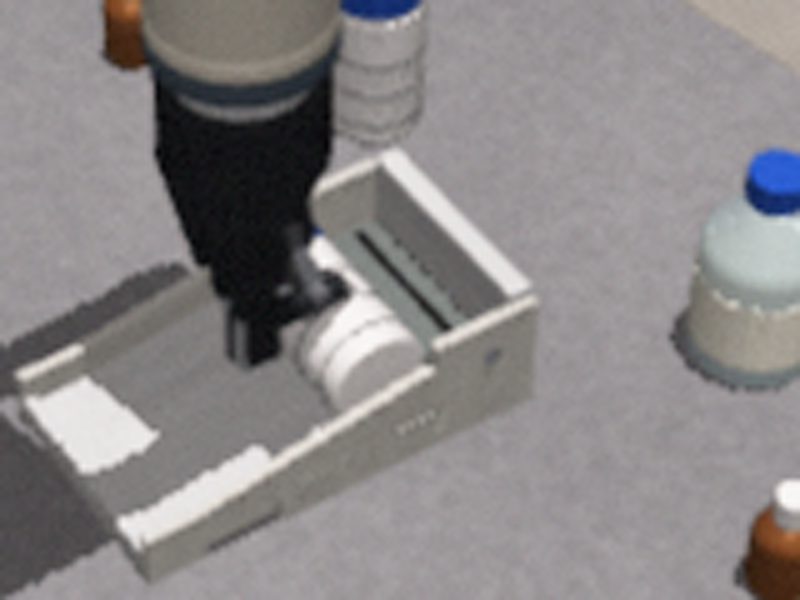

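```bash

python3 -m creep '0 0 0.2 -0.03 0;0 0 0.4 -0.07 0;0 0 0.6 -0.1 0;0 0 0.8 -0.14 0;0 0 1.0 -0.18 0;0 0 1.2 -0.21 0;0 0 1.4 -0.25 0;0 0 1.6 -0.28 0;0 0 1.8 -0.32 0;0 0 1.95 -0.34 0;0 0 2.1 -0.37 0;0 0 2.2 -0.39 0;0 0 2.3 -0.4 0;0 0 2.4 -0.42 0;0 0 2.5 -0.44 0;0 0 2.6 -0.45 0;0 0 2.7 -0.45 0;0 0 2.8 -0.45 0;0 0 2.9 -0.45 0;0 0 3.0 -0.45 0'; python3 chk.py c6
python3 -m creep '0 0 0.1 0 0;0 0 0.2 0 0;0 0 0.3 0 0;0 0 0.4 0 0;0 0 0.5 0 0;0 0 0.6 0 0;0 0 0.7 0 0;0 0 0.8 0 0;0 0 0.85 0 0;0 0 0.9 0 0'; python3 chk.py c7
```

```text
clock: 12.0
eef_pos: [600.8, -8.4, 221.6]
tcp_rot: [3.139, 0.001, 1.393]
contact_force: [-0.2, -0.1, 0.3]
opening: -0.003
[600.9067369   -8.43047069 221.60508991] tip z 48.20508990559327
finger loader 20.199746811895377 0.14921384897293577
slice -50 -25 193 [56.1 59.7] 1.7
slice -25 10 71 [56.3 59.9] 1.47
clock: 13.05
eef_pos: [609.8, -10.0, 221.6]
tcp_rot: [3.139, 0.0, 1.393]
contact_force: [0.0, -0.0, 0.4]
opening: 0.002
[609.84943574 -10.01497358 221.60733966] tip z 48.20733965792817
finger loader 29.28176648026504 0.17349806922196442
slice -50 -25 184 [70.2 55.9] 1.7
slice -25 10 96 [70.1 56. ] 1.42
```

View pics/c7.png

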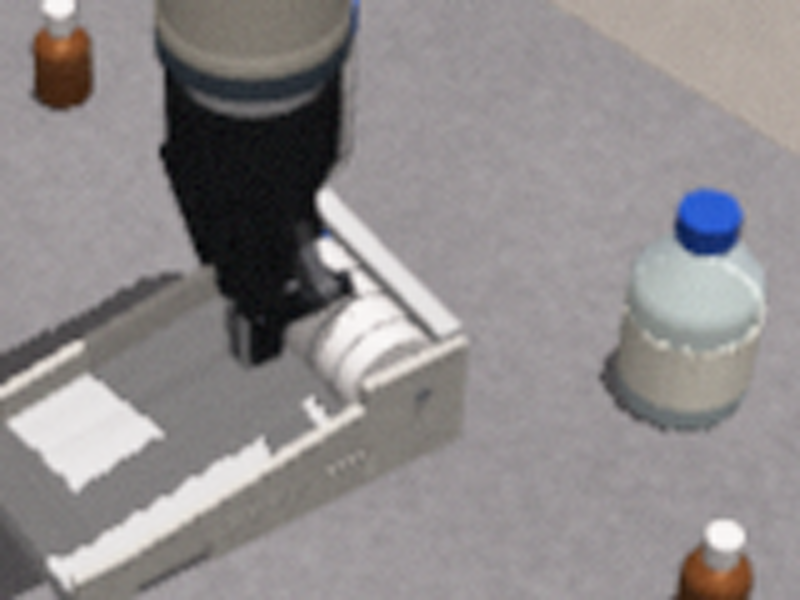

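```bash

python3 -m creep '0 0 0.05 0 0;0 0 0.1 0 0;0 0 0.15 0 0;0 0 0.2 0 0;0 0 0.2 0 0;0 0 0.2 0 0'; python3 chk.py c8
python3 -m creep '0 0 0.04 0 0;0 0 0.08 0 0;0 0 0.12 0 0;0 0 0.12 0 0'; python3 chk.py c9
```

```text
clock: 13.7
eef_pos: [611.8, -10.4, 221.6]
tcp_rot: [3.139, 0.0, 1.393]
contact_force: [0.3, 0.3, -0.8]
opening: -0.004
[611.81428415 -10.36080922 221.62750069] tip z 48.22750069102645
finger loader 31.27681777646247 0.18110128429225758
slice -50 -25 181 [70.2 56.1] 1.69
slice -25 10 87 [70.3 56.3] 1.72
clock: 14.15
eef_pos: [613.1, -10.6, 221.7]
tcp_rot: [3.138, 0.0, 1.393]
contact_force: [0.0, -0.2, -0.4]
opening: -0.0
[613.02020271 -10.58716378 221.63214401] tip z 48.23214401001792
finger loader 32.50377021429165 0.17189131025195342
slice -50 -25 174 [70.2 56.2] 1.68
slice -25 10 83 [70.4 56. ] 1.45
```

```bash

python3 -m creep '0 0 0.04 0 0;0 0 0.08 0 0;0 0 0.12 0 0;0 0 0.12 0 0'; python3 chk.py c10
python3 -m creep '0 0 0.04 0 0;0 0 0.08 0 0;0 0 0.08 0 0'; python3 chk.py c11
```

```text
clock: 14.6
eef_pos: [614.3, -10.8, 221.7]
tcp_rot: [3.138, 0.0, 1.393]
contact_force: [0.4, 0.1, -0.3]
opening: 0.0
[614.23246725 -10.8089825  221.63892628] tip z 48.23892628453822
finger loader 33.736165069818995 0.1682693739940024
slice -50 -25 181 [70.2 56. ] 1.74
slice -25 10 69 [70.4 55.7] 1.62
clock: 14.95
eef_pos: [614.8, -10.9, 221.5]
tcp_rot: [3.139, 0.001, 1.393]
contact_force: [-1.3, 0.8, 0.2]
opening: 0.004
[614.83929866 -10.92146256 221.5679955 ] tip z 48.16799549843893
finger loader 34.35332875986294 0.1650363425610351
slice -50 -25 178 [70.1 56. ] 1.63
slice -25 10 70 [70.5 55.2] 1.6
```

View pics/c11.png

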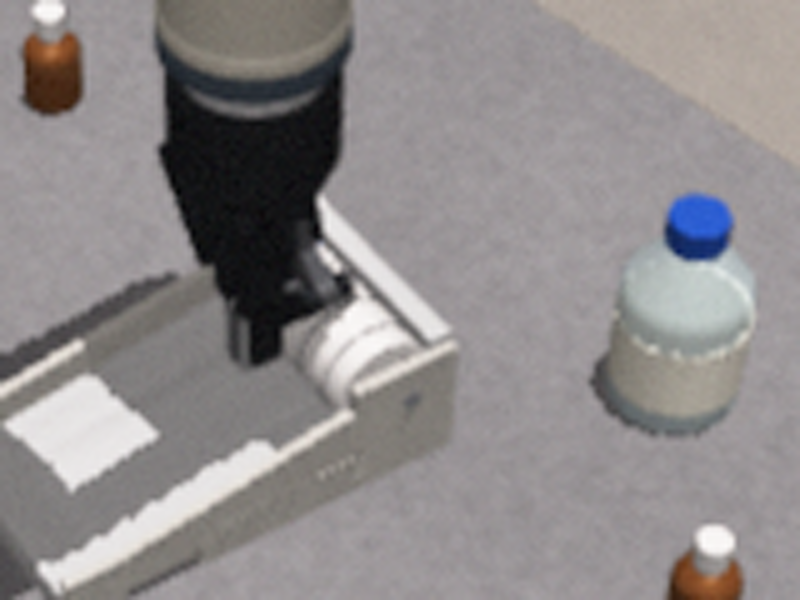

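Pushing further no longer moves the bottle. It reads x≈70, z≈56, and a light force has appeared, so it is against the stop. I'll back off downhill and then lift.

```bash

python3 -m creep '0 0 -0.1 0 0;0 0 -0.4 0 0;0 0 -0.9 -0.1 0;0 0 -1.7 -0.2 0;0 0 -2.6 -0.4 0;0 0 -3.5 -0.8 0;0 0 -4.2 -1.8 0;0 0 -4.6 -3.5 0;0 0 -4.8 -5.8 0;0 0 -4.8 -8.3 0;0 0 -4.8 -10 0;0 0 -4.8 -10.5 0;0 0 -4.8 -10.5 0'; python3 chk.py c12
python3 - <<'E'
from h import *
for n,reg in(("top",(385,412,238,265)),("side",(370,405,305,340))):
    d=np.load(n+"0.npz"); I=d["I"];P=pts(n,d["D"]);u0,u1,v0,v1=reg
    hsv=cv2.cvtColor(I,cv2.COLOR_BGR2HSV); m=np.zeros((480,640),bool);m[v0:v1,u0:u1]=1
    m&=(I.min(-1)>185); k,l,st,ce=cv2.connectedComponentsWithStats(m.astype(np.uint8)); i=1+np.argmax(st[1:,4]); 
    w=l==i; Zs=P[w][:,2]; r=cv2.minEnclosingCircle(np.argwhere(w)[:,::-1].astype(np.float32))
    print(n,st[i],ce[i],r,np.percentile(Zs,[5,25,50,75,95]),np.median(P[w],0)); zt=np.median(Zs)
    print(onz(n,*ce[i],zt), onz(n,*r[0],zt))
E
```

```text
clock: 16.3
eef_pos: [567.3, -2.3, 327.5]
tcp_rot: [3.137, 0.0, 1.393]
contact_force: [0.5, -0.4, 0.3]
opening: -0.002
[567.03087137  -2.30798313 326.52890395] tip z 153.12890394743206
finger loader -14.225172589848091 0.1755503272091465
slice -50 -25 183 [50.1 96.1] 6.95
slice -25 10 238 [51.2 96.9] 7.12
slice 10 52 246 [51.7 96.3] 6.84
top [394 246   9   9  62] [397.83870968 250.06451613] ((397.80303955078125, 250.0757598876953), 4.332736492156982) [65.47335004 68.5962591  71.03916195 73.71301466 76.73170774] [ 475.46739267 -297.23366794   71.03916195]
[ 475.37290794 -297.08389843   71.03916195] [ 475.34209869 -296.98336785   71.03916195]
side [382 313  13  12 124] [387.79032258 318.56451613] ((387.8333435058594, 318.5), 6.346587181091309) [69.16547746 70.84377433 71.96059997 73.30251832 74.34288133] [ 474.09150845 -300.83121213   71.96059997]
[ 474.04280125 -300.79114845   71.96059997] [ 474.20980318 -300.7465972    71.96059997]
```

View pics/c12.png

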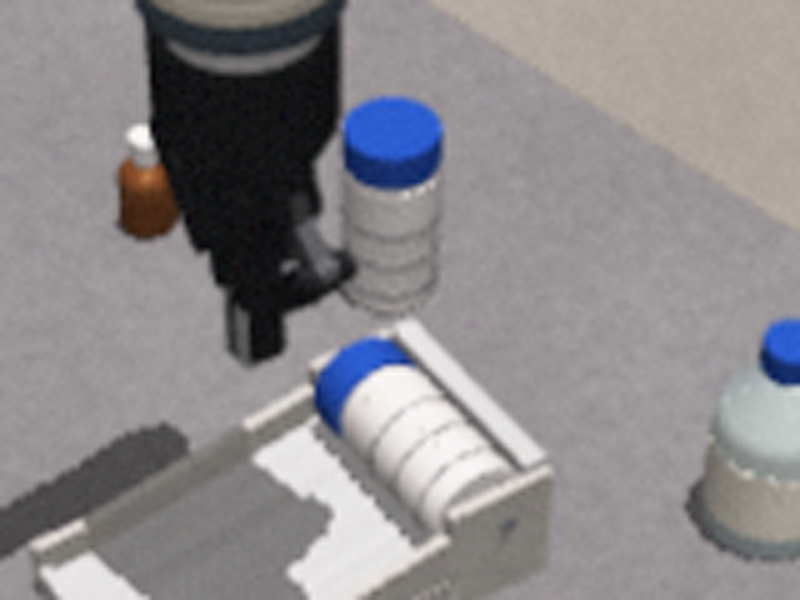

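```bash

python3 -m creep '0 -0.6 -0.1 0 0;0 -2.2 -0.3 0 0;0 -5 -0.6 0 0;0 -8.4 -1.05 0 0;0 -11.9 -1.5 0 0;0 -15.4 -1.93 0 0;0 -18.9 -2.36 0 0;0 -22.4 -2.8 0 0;0 -25.6 -3.2 0.5 0;0 -28.3 -3.54 1.5 0;0 -30 -3.75 3 0;0 -30.7 -3.84 4.4 0;0 -30.8 -3.86 5.2 0;0 -30.8 -3.86 5.2 0;0 -30.8 -3.86 5.2 0'
python3 - <<'E'
from h import *
for n in("side","top"):
    I,D=grab_frame(n); e=sense()["eef_pos"]; u,v=map(int,proj(n,e-[0,0,173.4])); print(e,u,v)
    cv2.imwrite(f"pics/{n}k.png",cv2.resize(I[v-60:v+60,u-80:u+80],None,fx=5,fy=5,interpolation=2))
E
```

```text
clock: 17.85
eef_pos: [475.0, -298.1, 274.5]
tcp_rot: [3.139, 0.0, 1.394]
contact_force: [-0.1, -0.8, 0.5]
opening: 0.002
[ 475.21229533 -298.11284872  274.84372817] 388 308
[ 475.32478382 -298.16440551  275.08042026] 399 248
```

View pics/sidek.png

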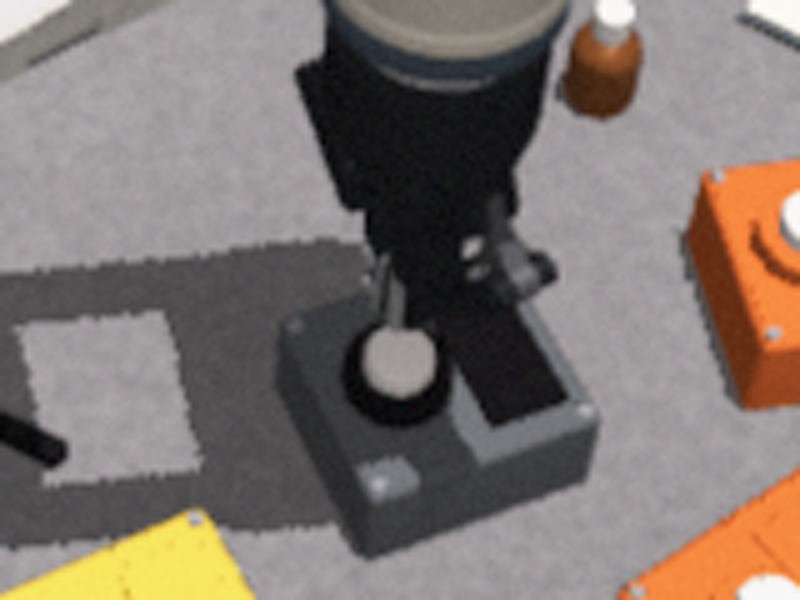

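```bash

python3 -m creep '0 0 0 0.4 0;0 0 0 1.2 0;0 0 0 1.9 0;0 0 0 2.4 0;0 0 0 2.6 0;0 0 0 2.6 0;0 0 0 2.7 0;0 0 0 2.8 0;0 0 0 2.9 0;0 0 0 2.9 0'; python3 -c "
from rig import *
print(sense()['eef_pos']-[0,0,173.4],sense()['contact_force'])"
python3 -m creep '0 0 0 0.1 0;0 0 0 0.2 0;0 0 0 0.2 0'; python3 -m creep '0 0 0 0.1 0;0 0 0 0.15 0;0 0 0 0.15 0'
```

```text
clock: 18.95
eef_pos: [475.4, -298.2, 246.1]
tcp_rot: [3.138, 0.001, 1.394]
contact_force: [0.2, -0.4, -0.3]
opening: -0.001
[ 475.40048269 -298.18747519   72.65062033] [ 0.18220572 -0.39782495 -0.27445901]
clock: 19.25
eef_pos: [475.5, -298.2, 244.1]
tcp_rot: [3.138, 0.001, 1.394]
contact_force: [-1.1, -0.3, 1.9]
opening: -0.002
clock: 19.55
eef_pos: [475.5, -298.2, 242.6]
tcp_rot: [3.138, 0.001, 1.395]
contact_force: [-0.2, 1.3, 2.4]
opening: 0.004
```

```bash

for i in 1 2; do :; done
python3 -m creep '0 0 0 0.08 0;0 0 0 0.15 0;0 0 0 0.15 0'; python3 -m creep '0 0 0 0.08 0;0 0 0 0.1 0;0 0 0 0.1 0'
```

```text
clock: 19.85
eef_pos: [475.5, -298.3, 241.1]
tcp_rot: [3.138, 0.001, 1.394]
contact_force: [-0.0, 1.4, 4.5]
opening: -0.002
clock: 20.15
eef_pos: [475.5, -298.3, 240.1]
tcp_rot: [3.138, 0.001, 1.394]
contact_force: [-0.9, 0.9, 5.0]
opening: 0.005
```

```bash

python3 -m creep '0 0 0 0.05 0;0 0 0 0.1 0;0 0 0 0.1 0'; python3 -m creep '0 0 0 0 0'
```

```text
clock: 20.45
eef_pos: [475.5, -298.3, 239.4]
tcp_rot: [3.138, 0.001, 1.394]
contact_force: [-3.2, 1.2, 7.8]
opening: -0.004
clock: 20.55
eef_pos: [475.5, -298.3, 239.6]
tcp_rot: [3.138, 0.001, 1.394]
contact_force: [-0.9, 0.7, 4.7]
opening: -0.001
```

```bash

python3 -m creep '0 0 0 0.06 0;0 0 0 0.12 0;0 0 0 0.12 0'
```

```text
clock: 20.85
eef_pos: [475.5, -298.3, 239.3]
tcp_rot: [3.138, 0.001, 1.394]
contact_force: [-4.8, 2.8, 16.6]
opening: -0.003
```

The force rose from 5 to 16.6 N with no further travel, so the key is at its hard stop. Now I'll release it and check.

```bash

python3 -m creep '0 0 0 -0.2 0;0 0 0 -0.6 0;0 0 0 -1.2 0;0 0 0 -2.5 0;0 0 0 -4.5 0;0 0 0 -7 0;0 0 0 -9.5 0;0 0 0 -12 0;0 0 -2.5 -14 0;0 0 -6 -15.5 0;0 0 -9.5 -16 0;0 0 -11.5 -16 0;0 0 -12 -16 0;0 0 -12 -16 0'
python3 - <<'E'
from h import *
for n in("side","top"):
    I,D=grab_frame(n); cv2.imwrite(f"pics/{n}F.png",I); np.savez(f"{n}F.npz",I=I,D=D)
P=pts("side",D if 0 else np.load("sideF.npz")["D"]); I=np.load("sideF.npz")["I"]
w=np.zeros((480,640),bool);w[308:330,378:400]=1;w&=I.min(-1)>150; print("key z",np.median(P[w],0),w.sum(),np.argwhere(w).mean(0)[::-1])
c,s=.9842,-.1771
for n in("side","top"):
    d=np.load(n+"F.npz");P=pts(n,d["D"]);q=P[...,:2]-[581,-5];X=q@[c,s];Y=q@[-s,c];Z=P[...,2]
    for a,b in((-48,-15),(-15,15),(15,48)):
        m=(Y>a)&(Y<b)&(X>35)&(X<88)&(Z>66)&(Z<95)&(d["D"]>0)
        from scipy.optimize import least_squares
        r=least_squares(lambda p:np.hypot(X[m]-p[0],Z[m]-p[1])-25,[68,56],loss="soft_l1");print(n,a,b,m.sum(),r.x.round(1))
a=cv2.imread("pics/sideF.png")[170:370,260:440];cv2.imwrite("pics/sFc.png",cv2.resize(a,None,fx=3,fy=3,interpolation=2))
print(sense()["contact_force"],sense()["eef_pos"])
E
```

```text
clock: 22.25
eef_pos: [356.6, -277.0, 399.5]
tcp_rot: [3.136, 0.001, 1.394]
contact_force: [1.6, 0.0, -0.6]
opening: 0.002
key z [ 473.20965233 -300.6138954    71.56604539] 148 [387.62837838 318.84459459]
side -48 -15 21 [70.3 55.2]
side -15 15 0 [68. 56.]
side 15 48 0 [68. 56.]
top -48 -15 172 [69.  55.7]
top -15 15 148 [69.3 55.4]
top 15 48 169 [69.6 55.2]
[-0.03758488 -0.16900749 -0.28453867] [ 357.62016225 -277.34998415  399.22226998]
```

View pics/sFc.png

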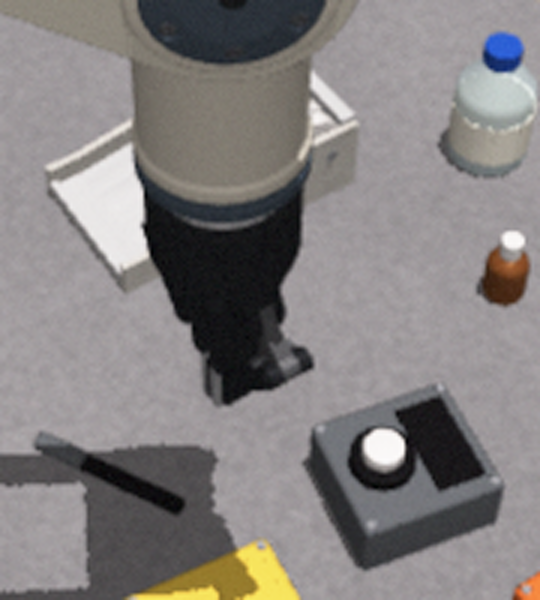

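View pics/topF.png

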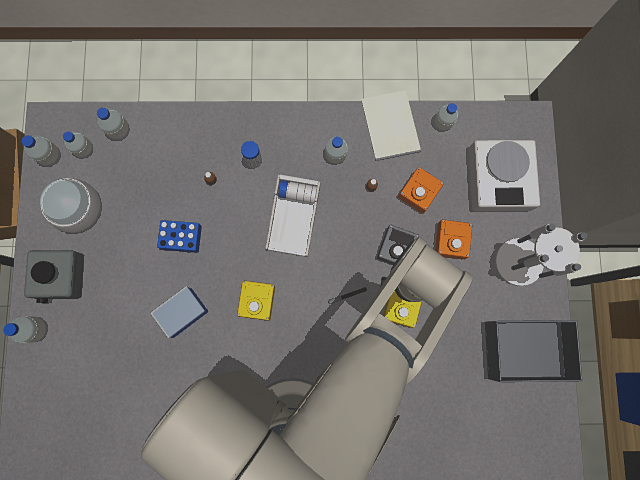

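The top view shows the bottle in the cradle at (298,189), and every bystander is where it was. In the side view the key is back up at the same pixel, (388,319), with z≈71.6, and the gripper is well clear.

```bash
python3 -m creep '0 0 0 0 0;0 0 0 0 0;0 0 0 0 0'; python3 -c "
from rig import *
print(sense()['qvel'].round(3)); print(sign_off())"
```

```text
clock: 22.65
eef_pos: [358.1, -277.4, 399.0]
tcp_rot: [3.137, 0.001, 1.395]
contact_force: [0.6, 0.2, -0.4]
opening: 0.004
[-0.001 -0.005  0.005 -0.     0.    -0.001]
the job is handed in; nothing more can be done
None
```

The bottle is in the cradle against the stop, the start key has been pressed and sprung back, and I handed the job in at about 22.7 s.

- **Bottle:** I pushed it up the ramp with closed fingers at about 2 cm/s, and none of the pictures between moves showed it rolling back. The last check put its axis at x≈69–70, z≈55.5 mm in the loader's frame, against 68 and 56 nominal. That 1–2 mm difference is within calibration error. Pushing the last few millimetres did not move the bottle any further, and the only sign of contact was about 1 N, close to the sensor noise.
- **Key:** After the bottle was home I pressed the key to its hard stop. The force rose from about 5 N to 16.6 N with no further travel. The top face is now back at z≈71.6 mm, as before the press.
- **At the end:** The arm was still and the gripper clear of everything. In the last top picture the other things on the bench look unmoved, though the arm hides part of the right front.
- **Camera disagreement:** The two cameras differed by about 4 mm sideways on the loader and the key. I used the mean of the two, and both the push and the press landed as planned.

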